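# Dress a sharpening stone with its flattening block

## Robot

A 7-joint arm with a two-finger parallel gripper is mounted at the origin on a cart in front of the work surface, level with it; the furniture and walls round the work are solid. World frame = base frame: x ahead of the robot, y to its left, z up, the work surface at z = 0. Lengths are in mm, angles in rad, forces in N, time in s.
With the tool pointing down it reaches from about 425 to 875 mm from the base axis. Payload 4.7 kg.
Tool frame: the origin (TCP) lies midway between the tips of the shut fingers; the grasp point (between the pads) lies 19 mm behind it; z points along the fingers, y is the line along which they close (so a half turn about z gives the same grasp; the last joint's range is limited). The gripper opens to 87 mm and grips with 3 to 60 N. Pads are 19 mm wide; open, the fingers measure 117 mm over their backs; the gripper's body (75 mm by 190 mm) begins 51 mm behind the grasp point.
Start: joints at [-1.167, 0.321, -0.07, 1.45, 0.023, 1.371, -0.057], TCP at [247.031, 601.25, 222.587] pointing down, gripper open.
Joint ranges: [-2.86, 2.86], [-0.3, 2.09], [-1.38, 1.24], [0.06, 2.45], [-1.56, 4.7], [0.09, 2.05], [-2.69, 2.69]. Speed limits (rad/s): [2.57, 2.57, 3.14, 3.14, 3.14, 3.14, 3.14].

## Interface

Orientations are given as [roll, pitch, yaw] about the fixed x, y, z axes, in that order (R = Rz(yaw) Ry(pitch) Rx(roll)).
In Python, from workcell import manip, cams, order gives the robot as it stands.
- The arm moves only by the tool arm_command, never from a script. Its arguments are lists of equal length, an entry for each row: "delta_rot": the turn, a rotation vector about the tool's x, y, z in rad, a list of three; "linear": the shift along the tool's x, y, z in mm, a list of three; "hand": the finger opening in mm, from 0 to 87. A call has 1 to 5 rows; each row is the pose to reach, as a shift and turn from the pose commanded when the call began, along the tool's axes at that moment; what a row does not reach only later rows make up. A row lasts 1/8 s, in which the tool goes at most 62.5 mm and 10.7 degrees, less where a joint would pass 70% of its speed; a pose out of reach is approached as far as the arm can. A call with a gripper value outside its range is refused whole. The fingers move at their own pace and stop on an object; "newtons" is the grip in N (left out, the last holds). Time passes only in rows, so rows that repeat a pose let the fingers close. It gives the time, the measured TCP pose, the force, the opening and the grip force at its end, in the units of the state.
- manip.get_state(): the state, without advancing time (a new reading comes with each control period).
- cams.grab_frame(name): name is "scene" or "side" or "wrist"; returns a dict with "img" (384x512x3 uint8, red, green, blue), "depth" (384x512 float32, mm along the optical axis (not along the pixel's ray), 0 where there is no reading), "mtx" (3x3 intrinsics, pixels), "k1" (the pictures are not rectified: a ray, as slopes to the right and down, at radius r is drawn at 1 + k1 r^2 times it, then the intrinsics apply), "camera_from_world" (4x4, takes a point from world to camera coordinates). Camera axes: x right, y down, z forward; pixel columns grow to the right and rows downward; lengths in mm; the calibration is good to about 2 mm. A picture is of the moment at which its call begins.
- order.finish_job(): hands the job in; it is judged then, once.
The state is a dict: "time": time; "joint_pos": joint angles; "qd": joint speeds; "joint_efforts": joint torques, N m; "eef_pos": TCP position; "ee_rot": TCP orientation; "ft_force": force on the tool from outside, world axes, zero at the start; "ft_torque": the same for the moment, N m; "finger_gap": opening from 0.0 (shut) to 1.0 (fully open); "grasp_force": force on a finger pad.
Only numpy, scipy, OpenCV 4.12 (cv2) and the standard library are available. Lean on these libraries where they do the work, as an engineer would, in place of code of your own. Each camera call takes 0.05 s, during which the arm holds its last target. There are 200 camera calls.

## Task

Take the flattening block out of its tray by the upright grip, set it flat and lengthwise on the sharpening stone at the thumb-screw end (block's edge about flush with the stone's end), press it down with about a kilogram's weight, and rub it in one unbroken stroke along to the plain end and back to the thumb-screw end. Keep the pressure steady, so that the sprung stone stays pressed part of the way down and neither comes up nor bottoms out until you are back. Then lift the block off at that end and put it back lying flat in its tray, leaving the things around alone.

Things in the scene. Friction and masses are not known exactly. Their poses are not given: they have to be found in the camera images.
- stand: Fixed stand with a sharpening stone: pale wooden base 250 x 86 mm, whitish-topped grey stone 210 x 70 mm, flat top 55 mm above the worktop when unpressed. Origin: on the worktop under the stone's middle; x along the stone, y across, z up. A black thumb-screw (20 mm, 30 mm high up) sticks out at the -x end to x = -148 mm; the +x end is plain. Base parts stay below the stone's top even when it is pressed.
- stone (a joint): How far the stone is pressed down on its sprung bed (m): 0 = up, 0.012 = on its stop. It sinks straight down without tilting, from about 3 N on, then about 1.5 N more per mm (4.5 mm at 10 N, 21 N at the stop), and springs back when released. During the stroke it must stay between 1.2 and 10 mm.
- tray: Fixed shallow grey tray for the block, 132 x 102 mm outside, 16 mm high, walls and floor 4 mm thick (124 x 94 mm inside). Origin: centre of the underside; x along its long side, z up. The block lies in it lengthwise along x.
- block_centre (a point): Flattening block, loose, 0.2 to 0.33 kg: base 90 (x) x 60 (y) x 22 mm with steel sole, upright wooden grip across its middle, 22 (x) x 56 (y) mm, from 22 to 67 mm above the sole. Point: middle of the block, 33.5 mm above the sole; z up. Grasp the grip's 22 mm, fingers closing along x. On the stone x lies along the stone, either way round; centre at x = -60 or +60 mm of the stand = flush with its end.
- block: The same block; origin in the middle of its sole, axes as above.
- mug_centre (a point): Bystander: green mug, 81 x 117 x 94 mm, at mid height. Leave alone.
- tape_centre (a point): Bystander: roll of tape lying flat, 96 mm across, 48 mm high, at mid height. Leave alone.
- tin_centre (a point): Bystander: flat round tin, 86 mm across, 40 mm high, at mid height. Leave alone.
Things that resemble listed ones, but are neither listed nor needed, are in the scene too. Leave any orange look-alike of the block alone. There is more than one size of the tray; the one meant has the size given above.

How it is judged (in metres and radians):
On the way, in this order (a step that is already met when the one before it is completed fails the run):
1. the block is pressed on the stone at the thumb-screw end (x of block_centre in the frame of stand between -0.085 and -0.042 m and y of block_centre in the frame of stand between -0.03 and 0.03 m and z of block_centre in the frame of stand below 0.0895 m and angle between the x axis of block_centre and the x axis of stand, either way round below 0.25 rad and value of joint stone above 0.0012 m), for 0.1 s.
2. the block, still pressed, is half-way along (x of block_centre in the frame of stand between -0.02 and 0.02 m and y of block_centre in the frame of stand between -0.03 and 0.03 m and z of block_centre in the frame of stand below 0.0895 m and angle between the x axis of block_centre and the x axis of stand, either way round below 0.25 rad and value of joint stone above 0.0012 m), for 0.05 s.
3. the block, still pressed, is at the plain end (x of block_centre in the frame of stand between 0.042 and 0.085 m and y of block_centre in the frame of stand between -0.03 and 0.03 m and z of block_centre in the frame of stand below 0.0895 m and angle between the x axis of block_centre and the x axis of stand, either way round below 0.25 rad and value of joint stone above 0.0012 m), for 0.1 s.
4. the block, still pressed, is half-way on the way back (all of step 2), for 0.05 s.
5. the block, still pressed, is back at the thumb-screw end (all of step 1), for 0.1 s.
At the end, for the whole second after the job is handed in: The block lies in its tray: its centre within 25 mm of the tray's centre line both ways and no more than 3 mm above its resting height, upright (tilt under 0.06 rad), at rest, and the stone has sprung back up (within 1 mm) (x of block_centre in the frame of tray between -0.025 and 0.025 m and y of block_centre in the frame of tray between -0.025 and 0.025 m and z of block_centre in the frame of tray below 0.0405 m and angle between block_centre's own z axis and vertical below 0.06 rad and linear speed of block below 0.01 m/s and value of joint stone below 0.001 m); the robot touches nothing.
It fails at once if the stone is pressed nearly to its stop (joint over 10 mm of 12) (value of joint stone above 0.01 m).
It fails at once if stroke broken: block low over the stone (under 35 mm) away from the thumb-screw end, stone pressed less than 0.8 mm (x of block_centre in the frame of stand between -0.04 and 0.11 m and y of block_centre in the frame of stand between -0.05 and 0.05 m and z of block_centre in the frame of stand below 0.1235 m and value of joint stone below 0.0008 m).
It fails at once if the mug is disturbed (moved over 20 mm) (distance of mug_centre from where it was at the start of the episode above 0.02 m).
It fails at once if the tape is disturbed (moved over 20 mm) (distance of tape_centre from where it was at the start of the episode above 0.02 m).
It fails at once if the tin is disturbed (moved over 20 mm) (distance of tin_centre from where it was at the start of the episode above 0.02 m).
It also fails if it takes over 64 s, if anything falls off the work surface, if the arm or the gripper's body presses on something with over 40 N, if the wrist force passes 120 N, or if a joint passes its speed limit or range.

## Working session

There is one attempt and no reset: what is moved stays moved. The work goes in short steps, Python scripts to look and compute and a tool call to move; the robot and the scene stay as the last step left them, time stands still between calls to the robot, and variables do not carry over. Pictures are saved under pics/ and viewed, at most 10 in all, crops included, and the job is handed in when it is done.

Besides the shell and the picture viewer there is one more tool, called after "Request:" in YAML: its name, and indented under it one key for each argument. arm_command: Moves the arm, as the interface text tells. Its arguments: {"type":"object","properties":{"delta_rot":{"type":"array"},"linear":{"type":"array"},"hand":{"type":"array"},"newtons":{"type":"number"}},"required":["delta_rot","linear","hand"]}

```bash
ls; mkdir -p pics; cat > h.py <<'E'
import numpy as np, cv2, pickle
from workcell import manip, cams, order
def world(f,u,v,d=None):
    K=f["mtx"];u=np.atleast_1d(u).astype(float);v=np.atleast_1d(v).astype(float)
    k=np.array([f["k1"],0,0,0],float)
    n=cv2.undistortPoints(np.stack([u,v],-1)[:,None],np.array(K,float),k)[:,0]
    z=f["depth"][v.astype(int),u.astype(int)] if d is None else d
    P=np.c_[n*z[:,None],z]; T=np.linalg.inv(f["camera_from_world"])
    return P@T[:3,:3].T+T[:3,3]
def cloud(f):
    v,u=np.mgrid[0:384,0:512]; P=world(f,u.ravel(),v.ravel()); P[f["depth"].ravel()<=0]=np.nan
    return P.reshape(384,512,3)
E
python3 - <<'E'
from h import *
for n in ["scene","side"]:
    f=cams.grab_frame(n); pickle.dump(f,open(n+".pkl","wb")); cv2.imwrite(f"pics/{n}1.png",cv2.resize(f["img"][:,:,::-1],(768,576)))
    T=np.linalg.inv(f["camera_from_world"]);print(n,T[:3,3].round(),T[:3,2].round(2),f["k1"])
s=manip.get_state();print(s)
E
```

```text
pics
scene [  717. -1284.  1034.] [-0.08  0.77 -0.63] 0.0053115498362683485
side [ 453. -802.  624.] [ 0.13  0.79 -0.6 ] -0.10308477962403909
{'time': 0.1, 'joint_pos': array([-1.16690158,  0.32170777, -0.07008717,  1.45153165,  0.02260719,
        1.37080619, -0.0568939 ]), 'qd': array([ 0.00018161, -0.00232561,  0.00042874, -0.00229408, -0.00166925,
        0.00037677, -0.00068323]), 'joint_efforts': array([-5.05755088e-04, -4.92572629e+01, -4.06131791e-01, -3.13395309e+01,
       -6.42095553e-02,  3.95061972e-02,  6.57460782e-05]), 'eef_pos': array([246.85967529, 600.77200333, 221.60832312]), 'ee_rot': array([-3.13992943e+00,  9.94030199e-05,  2.75183523e+00]), 'ft_force': array([ 0.43069403,  0.44438664, -0.96593372]), 'ft_torque': array([ 0.01411402,  0.00860632, -0.01288824]), 'grasp_force': 0.0, 'finger_gap': 0.9988625845085252}
```

View pics/scene1.png

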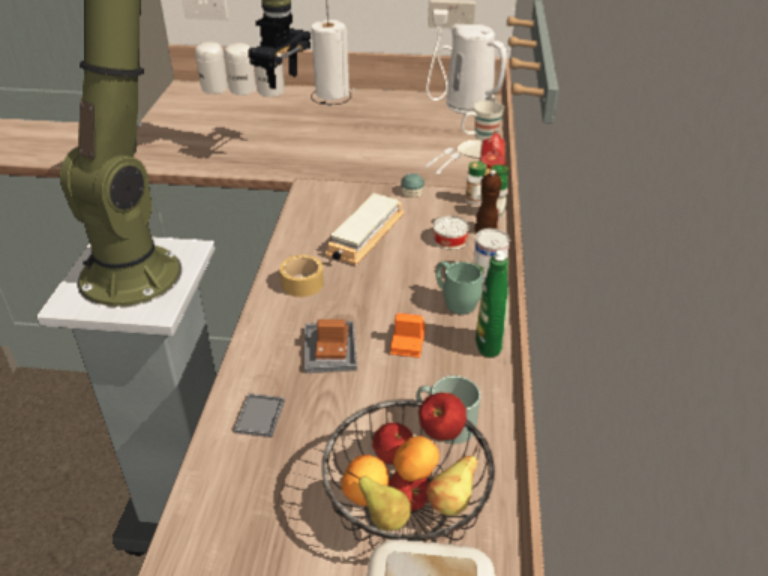

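View pics/side1.png

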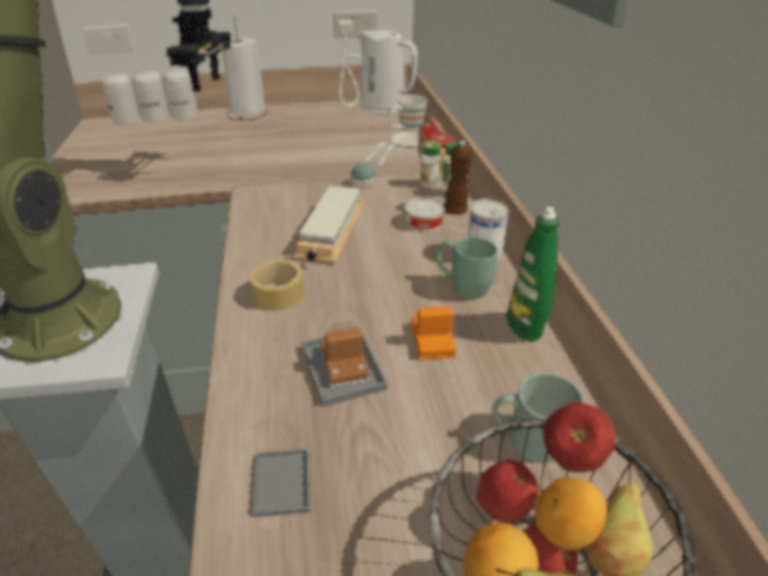

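Candidates (scene px, 768-wide picture): the brown block at (331,342) in a grey tray at (330,346), an orange look-alike at (407,335), and an empty grey plate/tray at (258,415). The stand is at (366,228) with its black thumb-screw at the near end (336,256). Also there: tape (301,275), tin (450,232), mugs (461,287) and (455,400). I choose the brown block, and will measure both trays.

```bash
python3 - <<'E'
from h import *
S=768/512
def rect(Q): 
    r=cv2.minAreaRect(Q[:,:2].astype(np.float32)); return np.round(r[0],1),np.round(r[1],1),round(r[2],1),np.round(np.median(Q[:,2]),1),len(Q)
rois={"scene":dict(stand=(315,185,415,270),tray=(290,305,365,380),small=(225,385,295,445),screw=(325,245,345,265)),
"side":dict(stand=(285,175,375,270),tray=(290,320,395,410),small=(240,440,320,525))}
for n in rois:
    f=pickle.load(open(n+".pkl","rb"));C=cloud(f)
    for k,b in rois[n].items():
        b=[int(x/S) for x in b];Q=C[b[1]:b[3],b[0]:b[2]].reshape(-1,3);Q=Q[~np.isnan(Q[:,0])]
        I=f["img"][b[1]:b[3],b[0]:b[2]]
        print(n,k,"table z",np.percentile(Q[:,2],[5,50,95,99]).round(1))
        for lo,hi in dict(stand=[(50,60),(20,60)],tray=[(7,22),(60,85),(18,32)],small=[(5,22),(2,22)],screw=[(20,45)])[k]:
            q=Q[(Q[:,2]>lo)&(Q[:,2]<hi)]
            if len(q)>5: print("  ",lo,hi,*rect(q))
    crop=f["img"][195:255,185:290] if n=="scene" else f["img"][205:275,190:310]
    cv2.imwrite(f"pics/crop_{n}.png",cv2.resize(crop[:,:,::-1],None,fx=6,fy=6,interpolation=cv2.INTER_CUBIC))
E
```

```text
scene stand table z [-7.4 -1.5 52.8 55.4]
   50 60 [516.2 209.9] [216.5  73.5] 69.0 52.3 453
   20 60 [515.1 211.6] [434.5  80.9] 67.7 49.0 1059
scene tray table z [-5.9 -0.4 58.5 68.5]
   7 22 [ 496.1 -198.8] [100.6 139. ] 10.7 13.4 321
   60 85 [ 498.9 -195.7] [54.1 26.3] 6.8 66.9 117
   18 32 [ 503.5 -213.5] [ 68.2 109.9] 12.8 23.0 239
scene small table z [-5.5 -1.5  6.6  9.4]
   5 22 [ 396.1 -393.4] [92.1 70.4] 89.2 7.6 123
   2 22 [ 393.5 -384.4] [117.3 140.6] 10.3 4.8 270
scene screw table z [-5.5 17.8 36.2 39.1]
   20 45 [462.3  96.8] [38.7 49.2] 8.8 31.5 86
side stand table z [-3.2  0.9 55.3 56.7]
   50 60 [515.9 218.2] [212.4  71.9] 68.5 54.3 737
   20 60 [520.4 226.6] [448.2  75.2] 67.3 52.1 1291
side tray table z [-2.2  1.2 61.3 71. ]
   7 22 [ 494.3 -195.3] [102.1 135.1] 10.9 14.1 519
   60 85 [ 497.9 -191.9] [55.2 23.9] 7.1 69.5 219
   18 32 [ 498.2 -194.2] [59.9 88.2] 5.2 25.0 426
side small table z [-2.3  0.7  9.2 11. ]
   5 22 [ 395.2 -389.6] [91.6 68.4] 86.3 9.3 294
   2 22 [ 387.8 -384.3] [101.4 105.4] 84.4 3.4 895
```

View pics/crop_scene.png

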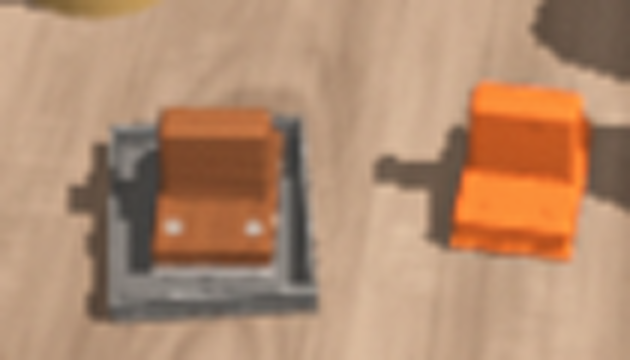

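The crop shows the brown block with upright grip at (215,190) inside the grey tray; the orange look-alike is separate at (520,170). The tray measures about 135 x 102 mm, so it is the right one; the other, about 92 x 70 mm, is too small. Next I move above the stand for a close wrist look.

Request:
arm_command:
  linear:
    - [-193, -137, -60]
    - [-386, -275, -80]
    - [-386, -275, -80]
    - [-386, -275, -80]
    - [-386, -275, -80]
  delta_rot:
    - [0, 0, 0]
    - [0, 0, 0]
    - [0, 0, 0]
    - [0, 0, 0]
    - [0, 0, 0]
  hand: [87, 87, 87, 87, 87]

```text
time: 0.72
eef_pos: [411.7, 339.0, 276.6]
ee_rot: [-3.142, -0.0, 2.752]
ft_force: [1.1, 0.7, 0.1]
finger_gap: 0.997
grasp_force: 0.0
```

```bash
cat >> h.py <<'E'
from scipy.spatial.transform import Rotation as Ro
def to(p,yaw_deg):
    s=manip.get_state();R=Ro.from_euler("xyz",s["ee_rot"]);T=Ro.from_euler("xyz",[np.pi,0,np.radians(yaw_deg)])
    print("lin",R.inv().apply(np.array(p)-s["eef_pos"]).round(1),"rot",(R.inv()*T).as_rotvec().round(3))
def stat():
    s=manip.get_state();print(round(s["time"],2),s["eef_pos"].round(1),np.degrees(s["ee_rot"]).round(1),"F",s["ft_force"].round(1),"gap",round(s["finger_gap"]*87,1),"grip",round(s["grasp_force"],1),"q",s["joint_pos"].round(2))
E
python3 -c "
from h import *
stat();to([480,140,300],158)"
```

```text
0.72 [411.7 339.  276.6] [-180.    -0.   157.7] F [1.1 0.7 0.1] gap 86.8 grip 0.0 q [-0.85  0.05  0.11  1.66 -0.01  1.43  0.45]
lin [-138.8 -158.1  -23.4] rot [-0.    -0.    -0.006]
```

Request:
arm_command:
  linear:
    - [-139, -158, -23]
    - [-139, -158, -23]
    - [-139, -158, -23]
    - [-139, -158, -23]
    - [-139, -158, -23]
  delta_rot:
    - [0, 0, 0]
    - [0, 0, 0]
    - [0, 0, 0]
    - [0, 0, 0]
    - [0, 0, 0]
  hand: [87, 87, 87, 87, 87]

```text
time: 1.35
eef_pos: [480.0, 139.8, 299.6]
ee_rot: [3.141, 0.0, 2.747]
ft_force: [-0.7, -0.6, 0.2]
finger_gap: 1.001
grasp_force: 0.0
```

```bash
python3 -c "
from h import *
stat()
f=cams.grab_frame('wrist');pickle.dump(f,open('w1.pkl','wb'));cv2.imwrite('pics/w1.png',f['img'][:,:,::-1])
T=np.linalg.inv(f['camera_from_world']);print(T[:3].round(2))
C=cloud(f);Q=C[~np.isnan(C[...,0])]
print(np.histogram(Q[:,2],bins=range(-10,110,6)))
for lo,hi in [(50,60),(20,60)]:
  m=(C[...,2]>lo)&(C[...,2]<hi)
  n,l,st,ce=cv2.connectedComponentsWithStats(m.astype(np.uint8))
  for i in range(1,n):
    if st[i,4]>300:
      q=C[l==i];print(lo,st[i],cv2.minAreaRect(q[:,:2].astype(np.float32)),np.median(q[:,2]))
"
```

```text
1.35 [480.  139.8 299.6] [180.    0.  157.4] F [-0.7 -0.6  0.2] gap 87.0 grip 0.0 q [-0.65 -0.04  0.31  1.7   0.01  1.48  0.83]
[[ 3.9000e-01  8.9000e-01  2.3000e-01  4.1677e+02]
 [ 9.2000e-01 -3.7000e-01 -1.0000e-01  1.6700e+02]
 [-0.0000e+00  2.5000e-01 -9.7000e-01  4.6132e+02]]
(array([   65, 97109,   813,   621,  1647,   482,   486,  1476,  1303,
        2553,  9138,   298,     0,     0,     0,     0,     0,     0,
           0]), array([-10,  -4,   2,   8,  14,  20,  26,  32,  38,  44,  50,  56,  62,
        68,  74,  80,  86,  92,  98, 104]))
50 [ 234  139  173   60 9390] ((516.756591796875, 220.0160675048828), (210.21713256835938, 70.48036193847656), 68.3819351196289) 54.49855588460767
20 [  90  106   81   77 2599] ((397.69140625, 12.393013000488281), (94.87342834472656, 93.99573516845703), 78.77266693115234) 46.31481054827924
20 [  234   136   179    63 10245] ((518.776123046875, 227.63803100585938), (225.88101196289062, 72.35944366455078), 68.3773193359375) 54.4003218447487
20 [202 140  30  56 662] ((468.968994140625, 99.57704162597656), (37.04201126098633, 71.44554901123047), 68.53532409667969) 38.00094600532128
20 [ 466  148   46   47 1794] ((611.2586059570312, 427.4604187011719), (47.02439880371094, 59.81493377685547), 71.9556884765625) 41.93875230805915
20 [337 282  21  29 358] ((713.2197265625, 192.40087890625), (46.578758239746094, 19.76512908935547), 2.5745790004730225) 36.57275929467306
```

View pics/w1.png

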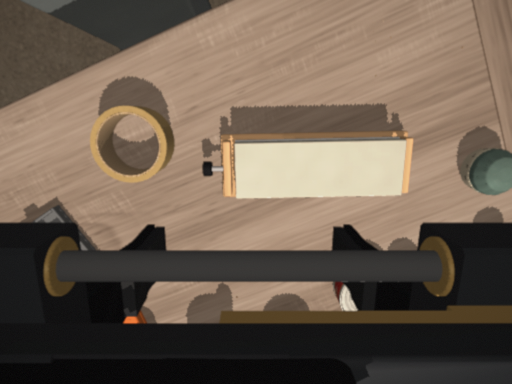

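The wrist picture shows the stone at (320,168), the thumb-screw at its left end (208,169), and the tape at (131,143). Fitted stone: centre (516.8, 220.0), 210.2 x 70.5 mm, top 54.5 mm, axis 68.4°. This matches the given size. Now over the tray.

```bash
python3 -c "
from h import *
to([505,-195,290],187)"
```

```text
lin [-152.3 -301.9    9.1] rot [ 0.001 -0.001 -0.513]
```

Request:
arm_command:
  linear:
    - [-30, -60, 2]
    - [-60, -120, 4]
    - [-90, -180, 6]
    - [-120, -240, 8]
    - [-152, -302, 9]
  delta_rot:
    - [0, 0, -0.1]
    - [0, 0, -0.2]
    - [0, 0, -0.3]
    - [0, 0, -0.4]
    - [0, 0, -0.513]
  hand: [87, 87, 87, 87, 87]

```text
time: 2.02
eef_pos: [503.8, -168.5, 290.6]
ee_rot: [3.14, 0.0, -3.01]
ft_force: [0.9, 0.3, 0.2]
finger_gap: 1.003
grasp_force: 0.0
```

```bash
python3 -c "
from h import *
stat();to([505,-195,290],187)"
```

```text
2.02 [ 503.8 -168.5  290.6] [ 179.9    0.  -172.5] F [0.9 0.3 0.2] gap 87.3 grip 0.0 q [-0.37  0.03  0.67  1.66 -0.02  1.46  2.  ]
lin [  2.3 -26.5   0.6] rot [0.001 0.    0.009]
```

Request:
arm_command:
  linear:
    - [2, -26, 1]
    - [2, -26, 1]
    - [2, -26, 1]
  delta_rot:
    - [0, 0, 0]
    - [0, 0, 0]
    - [0, 0, 0]
  hand: [87, 87, 87]

```text
time: 2.4
eef_pos: [505.1, -192.5, 289.5]
ee_rot: [3.14, -0.001, -3.015]
ft_force: [0.2, 0.0, 0.3]
finger_gap: 1.001
grasp_force: 0.0
```

```bash
python3 -c "
from h import *
stat()
f=cams.grab_frame('wrist');pickle.dump(f,open('w2.pkl','wb'));cv2.imwrite('pics/w2.png',f['img'][:,:,::-1])
C=cloud(f)
d=np.hypot(C[...,0]-496,C[...,1]+196)
for lo,hi in [(66,78),(19,32),(9,20),(-6,20)]:
  m=(C[...,2]>lo)&(C[...,2]<hi)&(d<95)
  n,l,st,ce=cv2.connectedComponentsWithStats(m.astype(np.uint8))
  for i in range(1,n):
    if st[i,4]>150:
      q=C[l==i];print(lo,st[i],cv2.minAreaRect(q[:,:2].astype(np.float32)),np.median(q[:,2]))
"
```

```text
2.4 [ 505.1 -192.5  289.5] [ 179.9   -0.  -172.7] F [0.2 0.  0.3] gap 87.0 grip 0.0 q [-0.34  0.06  0.69  1.64 -0.04  1.46  2.05]
66 [241 141  20  48 838] ((498.51141357421875, -190.42823791503906), (55.48794937133789, 21.7858943939209), 4.7442474365234375) 70.0128105494245
19 [ 216  135   71   49 2383] ((498.5987243652344, -190.16671752929688), (60.172401428222656, 89.46365356445312), 5.274228572845459) 25.445584359137456
9 [ 195  113  104   83 1207] ((495.17724609375, -193.89013671875), (102.2607192993164, 132.2247772216797), 10.680084228515625) 15.113249105025034
-6 [  177    82   140   140 11986] ((496.389892578125, -195.7745361328125), (188.80517578125, 189.57252502441406), 7.543294906616211) 0.23858395043305336
```

View pics/w2.png

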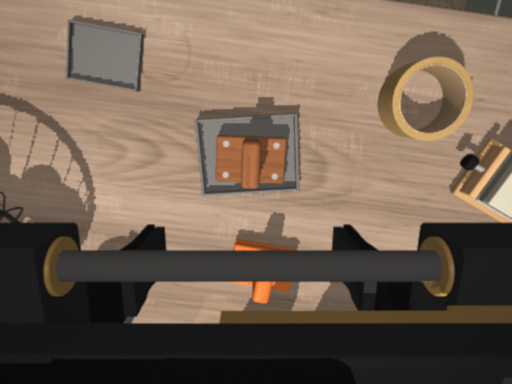

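The wrist picture shows the block at (251,162) with its grip in the tray at (250,152); the orange one is at (263,268), outside. Fitted: tray 132 x 102 at (495.2, -193.9), 100.7°; block (498.6, -190.2), x axis at 95.2°, grip top z=70. These agree with the given sizes. Now descend in stages.

```bash
python3 -c "
from h import *
to([498.5,-190.3,34],185.2)"
```

```text
lin [  6.2   2.7 255.6] rot [ 0.001 -0.     0.037]
```

Request:
arm_command:
  linear:
    - [6, 2, 50]
    - [6, 2, 105]
    - [6, 2, 150]
    - [6, 2, 180]
    - [6, 2, 180]
  delta_rot:
    - [0, 0, 0.037]
    - [0, 0, 0.037]
    - [0, 0, 0.037]
    - [0, 0, 0.037]
    - [0, 0, 0.037]
  hand: [87, 87, 87, 87, 87]

```text
time: 3.08
eef_pos: [496.8, -191.6, 107.9]
ee_rot: [3.14, -0.005, -3.052]
ft_force: [-0.8, -0.4, -0.7]
finger_gap: 0.997
grasp_force: 0.0
```

```bash
python3 -c "
from h import *
stat();to([498.5,-190.3,34],185.2)"
```

```text
3.08 [ 496.8 -191.6  107.9] [ 179.9   -0.3 -174.9] F [-0.8 -0.4 -0.7] gap 86.8 grip 0.0 q [-0.31  0.19  0.69  1.9  -0.13  1.1   2.1 ]
lin [-2.1  1.  73.9] rot [ 0.002 -0.005 -0.002]
```

Request:
arm_command:
  linear:
    - [-1, 1, 35]
    - [-1, 1, 60]
    - [-1, 1, 74]
    - [-1, 1, 74]
  delta_rot:
    - [0, 0, 0]
    - [0, 0, 0]
    - [0, 0, 0]
    - [0, 0, 0]
  hand: [87, 87, 87, 87]

```text
time: 3.58
eef_pos: [499.5, -192.6, 36.3]
ee_rot: [3.141, 0.0, -3.054]
ft_force: [-0.1, -0.7, -0.2]
finger_gap: 0.999
grasp_force: 0.0
```

```bash
python3 -c "
from h import *
stat();to([498.5,-190.3,34],185.2)"
```

```text
3.58 [ 499.5 -192.6   36.3] [ 180.    0. -175.] F [-0.1 -0.7 -0.2] gap 87.0 grip 0.0 q [-0.27  0.3   0.67  1.96 -0.22  0.96  2.16]
lin [0.8 2.4 2.3] rot [ 0.     0.    -0.004]
```

Request:
arm_command:
  linear:
    - [1, 2, 2]
    - [1, 2, 2]
    - [1, 2, 2]
    - [1, 2, 2]
    - [1, 2, 2]
  delta_rot:
    - [0, 0, 0]
    - [0, 0, 0]
    - [0, 0, 0]
    - [0, 0, 0]
    - [0, 0, 0]
  hand: [40, 10, 10, 10, 10]
  newtons: 50

```text
time: 4.2
eef_pos: [498.0, -191.3, 34.1]
ee_rot: [3.142, 0.0, -3.055]
ft_force: [-0.7, 0.8, 0.5]
finger_gap: 0.52
grasp_force: 0.0
```

Request:
arm_command:
  linear:
    - [0, 0, 0]
    - [0, 0, 0]
    - [0, 0, 0]
    - [0, 0, 0]
    - [0, 0, 0]
  delta_rot:
    - [0, 0, 0]
    - [0, 0, 0]
    - [0, 0, 0]
    - [0, 0, 0]
    - [0, 0, 0]
  hand: [10, 10, 10, 10, 10]

```text
time: 4.82
eef_pos: [497.9, -191.2, 34.0]
ee_rot: [3.141, 0.0, -3.055]
ft_force: [0.4, -0.5, -0.5]
finger_gap: 0.248
grasp_force: 50.0
```

```bash
python3 -c "
from h import *
stat()"
```

```text
4.83 [ 497.9 -191.2   34. ] [ 180.     0.  -175.1] F [ 0.4 -0.5 -0.5] gap 21.6 grip 50.0 q [-0.27  0.3   0.67  1.96 -0.22  0.96  2.16]
```

Request:
arm_command:
  linear:
    - [0, 0, -15]
    - [0, 0, -50]
    - [0, 0, -100]
    - [0, 0, -150]
    - [0, 0, -160]
  delta_rot:
    - [0, 0, 0]
    - [0, 0, 0]
    - [0, 0, 0]
    - [0, 0, 0]
    - [0, 0, 0]
  hand: [10, 10, 10, 10, 10]

```text
time: 5.45
eef_pos: [499.8, -192.4, 198.1]
ee_rot: [-3.14, 0.007, -3.056]
ft_force: [0.5, -0.5, -4.5]
finger_gap: 0.25
grasp_force: 50.0
```

```bash
python3 -c "
from h import *
stat();u=np.array([.368,.930]);p=np.array([516.8,220])-62*u;print(p);to([*p,190],158.4)"
```

```text
5.45 [ 499.8 -192.4  198.1] [-179.9    0.4 -175.1] F [ 0.5 -0.5 -4.5] gap 21.8 grip 50.0 q [-0.35  0.09  0.71  1.8  -0.06  1.27  2.04]
[493.984 162.34 ]
lin [-24.5 353.9   7.8] rot [0.    0.007 0.463]
```

Request:
arm_command:
  linear:
    - [-2, 50, 0]
    - [-5, 105, 0]
    - [-10, 165, 2]
    - [-16, 225, 4]
    - [-20, 280, 6]
  delta_rot:
    - [0, 0, 0.07]
    - [0, 0, 0.14]
    - [0, 0, 0.22]
    - [0, 0, 0.3]
    - [0, 0, 0.37]
  hand: [10, 10, 10, 10, 10]

```text
time: 6.08
eef_pos: [492.5, 91.3, 186.8]
ee_rot: [-3.141, -0.002, 2.856]
ft_force: [-0.1, 0.0, -2.5]
finger_gap: 0.249
grasp_force: 50.0
```

```bash
python3 -c "
from h import *
stat();to([494,162.3,160],158.4)"
```

```text
6.08 [492.5  91.3 186.8] [-1.800e+02 -1.000e-01  1.636e+02] F [-0.1  0.  -2.5] gap 21.7 grip 50.0 q [-0.67  0.02  0.44  1.88 -0.01  1.25  1.06]
lin [18.5 68.5 26.8] rot [-0.001 -0.002  0.091]
```

Request:
arm_command:
  linear:
    - [12, 45, 12]
    - [18, 68, 25]
    - [18, 68, 27]
    - [18, 68, 27]
    - [18, 68, 27]
  delta_rot:
    - [0, 0, 0.06]
    - [0, 0, 0.091]
    - [0, 0, 0.091]
    - [0, 0, 0.091]
    - [0, 0, 0.091]
  hand: [10, 10, 10, 10, 10]

```text
time: 6.7
eef_pos: [495.9, 158.2, 161.3]
ee_rot: [3.142, 0.0, 2.765]
ft_force: [0.4, -0.9, -2.8]
finger_gap: 0.247
grasp_force: 50.0
```

```bash
python3 -c "
from h import *
stat();to([494,162.3,100],158.4)
s=np.mean([manip.get_state()['ft_force'] for _ in range(5)],0);print(s)
f=cams.grab_frame('wrist');pickle.dump(f,open('w3.pkl','wb'));cv2.imwrite('pics/w3.png',f['img'][:,:,::-1])
"
```

```text
6.7 [495.9 158.2 161.3] [180.    0.  158.4] F [ 0.4 -0.9 -2.8] gap 21.5 grip 50.0 q [-0.73  0.08  0.39  1.86 -0.03  1.2   0.87]
lin [ 3.3  3.2 61.3] rot [ 0.  0. -0.]
[ 0.3985718  -0.89177024 -2.80547741]
```

View pics/w3.png

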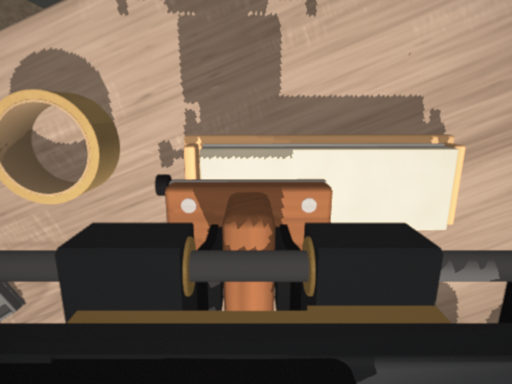

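The picture shows the held block (250,200) parallel to the stone (325,185), with the thumb-screw at (162,184) just past the block's left end. Descend.

Request:
arm_command:
  linear:
    - [3, 3, 25]
    - [3, 3, 50]
    - [3, 3, 61]
    - [3, 3, 61]
    - [3, 3, 61]
  delta_rot:
    - [0, 0, 0]
    - [0, 0, 0]
    - [0, 0, 0]
    - [0, 0, 0]
    - [0, 0, 0]
  hand: [10, 10, 10, 10, 10]

```text
time: 7.38
eef_pos: [494.7, 163.7, 101.1]
ee_rot: [3.14, 0.001, 2.766]
ft_force: [-0.8, -0.1, -2.9]
finger_gap: 0.249
grasp_force: 50.0
```

```bash
python3 -c "
from h import *
stat();to([494,162.3,80],158.4)"
```

```text
7.38 [494.7 163.7 101.1] [1.799e+02 1.000e-01 1.585e+02] F [-0.8 -0.1 -2.9] gap 21.6 grip 50.0 q [-0.72  0.15  0.38  1.93 -0.06  1.08  0.88]
lin [ 0.2 -1.6 21.1] rot [0.001 0.001 0.002]
```

Request:
arm_command:
  linear:
    - [0, -1, 8]
    - [0, -1, 13]
    - [0, -1, 16]
    - [0, -1, 18]
    - [0, -1, 18]
  delta_rot:
    - [0, 0, 0]
    - [0, 0, 0]
    - [0, 0, 0]
    - [0, 0, 0]
    - [0, 0, 0]
  hand: [10, 10, 10, 10, 10]

```text
time: 8.0
eef_pos: [493.1, 162.6, 82.3]
ee_rot: [-3.141, -0.001, 2.767]
ft_force: [-4.3, -1.8, 3.4]
finger_gap: 0.252
grasp_force: 50.0
```

```bash
python3 -c "
from h import *
stat()"
```

```text
8.0 [493.1 162.6  82.3] [-180.    -0.   158.5] F [-4.3 -1.8  3.4] gap 21.9 grip 50.0 q [-0.72  0.17  0.38  1.95 -0.07  1.04  0.89]
```

Request:
arm_command:
  linear:
    - [0, 0, 1]
    - [0, 0, 2]
    - [0, 0, 3]
    - [0, 0, 3]
  delta_rot:
    - [0, 0, 0]
    - [0, 0, 0]
    - [0, 0, 0]
    - [0, 0, 0]
  hand: [10, 10, 10, 10]

```text
time: 8.5
eef_pos: [493.3, 162.6, 79.7]
ee_rot: [3.142, -0.0, 2.767]
ft_force: [-6.3, -1.3, 7.4]
finger_gap: 0.246
grasp_force: 50.0
```

```bash
python3 -c "
from h import *
stat();u=np.array([.368,.930]);print([(manip.get_state()['eef_pos'][:2]-[516.8,220])@v for v in (u,[-.93,.368])])"
```

```text
8.5 [493.3 162.6  79.7] [180.   -0.  158.5] F [-6.3 -1.3  7.4] gap 21.4 grip 50.0 q [-0.72  0.17  0.38  1.95 -0.07  1.03  0.89]
[np.float64(-61.99910958012998), np.float64(0.6945438601298612)]
```

Pressed about 5 mm (≈10 N) at x=-62. Stroke out.

Request:
arm_command:
  linear:
    - [0, 8, 0]
    - [0, 20, 0]
    - [0, 34, 0]
    - [0, 48, 0]
    - [0, 60, 0]
  delta_rot:
    - [0, 0, 0]
    - [0, 0, 0]
    - [0, 0, 0]
    - [0, 0, 0]
    - [0, 0, 0]
  hand: [10, 10, 10, 10, 10]

```text
time: 9.12
eef_pos: [517.2, 217.2, 80.1]
ee_rot: [-3.141, 0.003, 2.766]
ft_force: [-1.7, -4.5, 7.0]
finger_gap: 0.246
grasp_force: 50.0
```

```bash
cat >> h.py <<'E'
def st2():
    stat();u=np.array([.368,.930]);print([round(float((manip.get_state()['eef_pos'][:2]-[516.8,220])@v),1) for v in (u,[-.93,.368])])
E
python3 -c "
from h import *
st2()"
```

```text
9.12 [517.2 217.2  80.1] [-180.     0.2  158.5] F [-1.7 -4.5  7. ] gap 21.4 grip 50.0 q [-0.76  0.25  0.35  1.85 -0.1   1.05  0.83]
[-2.5, -1.4]
```

Request:
arm_command:
  linear:
    - [0, 14, 0]
    - [0, 28, 0]
    - [0, 42, 0]
    - [0, 56, 0]
    - [0, 63, 0]
  delta_rot:
    - [0, 0, 0]
    - [0, 0, 0]
    - [0, 0, 0]
    - [0, 0, 0]
    - [0, 0, 0]
  hand: [10, 10, 10, 10, 10]

```text
time: 9.75
eef_pos: [540.2, 276.2, 80.1]
ee_rot: [-3.141, 0.003, 2.766]
ft_force: [-2.0, -4.6, 6.7]
finger_gap: 0.253
grasp_force: 50.0
```

Request:
arm_command:
  linear:
    - [0, 0, 0]
    - [0, 0, 0]
  delta_rot:
    - [0, 0, 0]
    - [0, 0, 0]
  hand: [10, 10]

```text
time: 10.0
eef_pos: [540.4, 277.0, 80.4]
ee_rot: [3.14, 0.003, 2.767]
ft_force: [-1.5, -2.3, 5.8]
finger_gap: 0.249
grasp_force: 50.0
```

```bash
python3 -c "
from h import *
st2()"
```

```text
10.0 [540.4 277.   80.4] [179.9   0.2 158.5] F [-1.5 -2.3  5.8] gap 21.7 grip 50.0 q [-0.79  0.34  0.33  1.74 -0.12  1.08  0.77]
[61.7, -1.0]
```

Request:
arm_command:
  linear:
    - [0, -8, 0]
    - [0, -20, 0]
    - [0, -34, 0]
    - [0, -48, 0]
    - [0, -62, 0]
  delta_rot:
    - [0, 0, 0]
    - [0, 0, 0]
    - [0, 0, 0]
    - [0, 0, 0]
    - [0, 0, 0]
  hand: [10, 10, 10, 10, 10]

```text
time: 10.62
eef_pos: [519.1, 222.7, 81.5]
ee_rot: [3.133, 0.005, 2.768]
ft_force: [2.2, 3.8, 5.6]
finger_gap: 0.251
grasp_force: 50.0
```

```bash
python3 -c "
from h import *
st2()"
```

```text
10.62 [519.1 222.7  81.5] [179.5   0.3 158.6] F [2.2 3.8 5.6] gap 21.8 grip 50.0 q [-0.76  0.25  0.35  1.85 -0.1   1.04  0.83]
[3.4, -1.1]
```

Request:
arm_command:
  linear:
    - [0, -14, 0.5]
    - [0, -28, 1]
    - [0, -42, 1]
    - [0, -56, 1]
    - [0, -63, 1]
  delta_rot:
    - [0, 0, 0]
    - [0, 0, 0]
    - [0, 0, 0]
    - [0, 0, 0]
    - [0, 0, 0]
  hand: [10, 10, 10, 10, 10]

```text
time: 11.25
eef_pos: [496.6, 163.7, 80.7]
ee_rot: [3.133, 0.006, 2.767]
ft_force: [2.7, 4.3, 7.4]
finger_gap: 0.253
grasp_force: 50.0
```

Request:
arm_command:
  linear:
    - [0, 0, 0]
    - [0, 0, 0]
  delta_rot:
    - [0, 0, 0]
    - [0, 0, 0]
  hand: [10, 10]

```text
time: 11.5
eef_pos: [496.3, 162.9, 80.5]
ee_rot: [3.135, 0.006, 2.767]
ft_force: [2.9, 0.5, 7.2]
finger_gap: 0.249
grasp_force: 50.0
```

```bash
python3 -c "
from h import *
st2()"
```

```text
11.5 [496.3 162.9  80.5] [179.6   0.3 158.5] F [2.9 0.5 7.2] gap 21.7 grip 50.0 q [-0.72  0.17  0.38  1.95 -0.07  1.03  0.89]
[-60.6, -1.9]
```

Request:
arm_command:
  linear:
    - [0, -2, -15]
    - [0, -2, -50]
    - [0, -2, -90]
    - [0, -2, -110]
    - [0, -2, -110]
  delta_rot:
    - [0, 0, 0]
    - [0, 0, 0]
    - [0, 0, 0]
    - [0, 0, 0]
    - [0, 0, 0]
  hand: [10, 10, 10, 10, 10]

```text
time: 12.12
eef_pos: [492.9, 159.1, 189.4]
ee_rot: [3.139, 0.002, 2.767]
ft_force: [0.0, 0.4, -3.7]
finger_gap: 0.248
grasp_force: 50.0
```

```bash
python3 -c "
from h import *
st2();to([495.2,-193.9,160],190.2)"
```

```text
12.12 [492.9 159.1 189.4] [1.799e+02 1.000e-01 1.585e+02] F [ 0.   0.4 -3.7] gap 21.5 grip 50.0 q [-0.73  0.05  0.39  1.84 -0.02  1.25  0.85]
[-65.5, -0.2]
lin [-131.4 -327.7   28.9] rot [ 0.002  0.003 -0.553]
```

Request:
arm_command:
  linear:
    - [-20, -50, 0]
    - [-43, -106, 5]
    - [-66, -164, 10]
    - [-88, -220, 15]
    - [-110, -275, 20]
  delta_rot:
    - [0, 0, -0.08]
    - [0, 0, -0.18]
    - [0, 0, -0.28]
    - [0, 0, -0.37]
    - [0, 0, -0.46]
  hand: [10, 10, 10, 10, 10]

```text
time: 12.75
eef_pos: [492.3, -139.0, 166.3]
ee_rot: [3.141, -0.002, -3.053]
ft_force: [1.2, 0.3, -2.4]
finger_gap: 0.248
grasp_force: 50.0
```

```bash
python3 -c "
from h import *
stat();to([495.2,-193.9,150],190.2)"
```

```text
12.75 [ 492.3 -139.   166.3] [ 1.80e+02 -1.00e-01 -1.75e+02] F [ 1.2  0.3 -2.4] gap 21.6 grip 50.0 q [-0.42  0.06  0.67  1.88 -0.04  1.21  1.92]
lin [  1.9 -55.   16.3] rot [ 0.001 -0.002 -0.09 ]
```

Request:
arm_command:
  linear:
    - [1, -40, 10]
    - [2, -55, 16]
    - [2, -55, 16]
    - [2, -55, 16]
    - [2, -55, 16]
  delta_rot:
    - [0, 0, -0.06]
    - [0, 0, -0.09]
    - [0, 0, -0.09]
    - [0, 0, -0.09]
    - [0, 0, -0.09]
  hand: [10, 10, 10, 10, 10]

```text
time: 13.38
eef_pos: [496.7, -190.7, 151.9]
ee_rot: [3.141, 0.0, -2.964]
ft_force: [0.4, 0.3, -2.7]
finger_gap: 0.247
grasp_force: 50.0
```

```bash
python3 -c "
from h import *
stat();to([495.2,-193.9,36],190.2)"
```

```text
13.38 [ 496.7 -190.7  151.9] [ 180.     0.  -169.9] F [ 0.4  0.3 -2.7] gap 21.5 grip 50.0 q [-0.34  0.13  0.72  1.86 -0.09  1.18  2.15]
lin [  2.   -2.9 115.9] rot [ 0.001  0.    -0.001]
```

Request:
arm_command:
  linear:
    - [2, -3, 40]
    - [2, -3, 75]
    - [2, -3, 95]
    - [2, -3, 100]
    - [2, -3, 100]
  delta_rot:
    - [0, 0, 0]
    - [0, 0, 0]
    - [0, 0, 0]
    - [0, 0, 0]
    - [0, 0, 0]
  hand: [10, 10, 10, 10, 10]

```text
time: 14.0
eef_pos: [495.5, -195.1, 52.5]
ee_rot: [-3.141, 0.001, -2.966]
ft_force: [0.6, -0.5, -2.6]
finger_gap: 0.253
grasp_force: 50.0
```

```bash
python3 -c "
from h import *
stat();to([495.2,-193.9,34],190.2)"
```

```text
14.0 [ 495.5 -195.1   52.5] [-180.     0.  -169.9] F [ 0.6 -0.5 -2.6] gap 22.0 grip 50.0 q [-0.29  0.27  0.7   1.95 -0.2   0.99  2.25]
lin [ 0.1  1.2 18.5] rot [-0.     0.001 -0.002]
```

Request:
arm_command:
  linear:
    - [0, 1, 8]
    - [0, 1, 14]
    - [0, 1, 17]
    - [0, 1, 18.5]
    - [0, 1, 18.5]
  delta_rot:
    - [0, 0, 0]
    - [0, 0, 0]
    - [0, 0, 0]
    - [0, 0, 0]
    - [0, 0, 0]
  hand: [10, 10, 10, 10, 10]

```text
time: 14.62
eef_pos: [494.7, -194.4, 34.0]
ee_rot: [3.141, -0.0, -2.967]
ft_force: [-3.3, 1.7, 3.4]
finger_gap: 0.244
grasp_force: 50.0
```

```bash
python3 -c "
from h import *
stat();to([495.2,-193.9,34],190.2)"
```

```text
14.62 [ 494.7 -194.4   34. ] [ 180.   -0. -170.] F [-3.3  1.7  3.4] gap 21.3 grip 50.0 q [-0.28  0.3   0.69  1.97 -0.23  0.96  2.26]
lin [-0.6  0.4 -0. ] rot [ 0.001 -0.    -0.003]
```

Seated on the tray floor (z=34, as at pickup). Release.

Request:
arm_command:
  linear:
    - [0, 0, 0]
    - [0, 0, 0]
    - [0, 0, 0]
    - [0, 0, 0]
    - [0, 0, 0]
  delta_rot:
    - [0, 0, 0]
    - [0, 0, 0]
    - [0, 0, 0]
    - [0, 0, 0]
    - [0, 0, 0]
  hand: [60, 60, 60, 60, 60]

```text
time: 15.25
eef_pos: [494.8, -194.5, 33.5]
ee_rot: [-3.142, 0.0, -2.966]
ft_force: [-0.3, 0.5, -0.2]
finger_gap: 0.664
grasp_force: 0.0
```

Request:
arm_command:
  linear:
    - [0, 0, -20]
    - [0, 0, -70]
    - [0, 0, -130]
    - [0, 0, -190]
    - [0, 0, -250]
  delta_rot:
    - [0, 0, 0]
    - [0, 0, 0]
    - [0, 0, 0]
    - [0, 0, 0]
    - [0, 0, 0]
  hand: [60, 60, 60, 60, 60]

```text
time: 15.88
eef_pos: [494.4, -194.5, 285.6]
ee_rot: [3.141, 0.001, -2.967]
ft_force: [0.6, -0.3, -0.4]
finger_gap: 0.687
grasp_force: 0.0
```

Request:
arm_command:
  linear:
    - [0, 0, 0]
    - [0, 0, 0]
    - [0, 0, 0]
  delta_rot:
    - [0, 0, 0]
    - [0, 0, 0]
    - [0, 0, 0]
  hand: [60, 60, 60]

```text
time: 16.25
eef_pos: [493.9, -194.1, 281.8]
ee_rot: [3.141, -0.003, -2.966]
ft_force: [0.4, 0.7, -0.5]
finger_gap: 0.689
grasp_force: 0.0
```

```bash
python3 -c "
from h import *
stat()
f=cams.grab_frame('wrist');cv2.imwrite('pics/w4.png',f['img'][:,:,::-1])
C=cloud(f)
d=np.hypot(C[...,0]-496,C[...,1]+196)
for lo,hi in [(66,78),(19,32),(9,20)]:
  m=(C[...,2]>lo)&(C[...,2]<hi)&(d<95)
  n,l,st,ce=cv2.connectedComponentsWithStats(m.astype(np.uint8))
  for i in range(1,n):
    if st[i,4]>150:
      q=C[l==i];print(lo,cv2.minAreaRect(q[:,:2].astype(np.float32)),np.median(q[:,2]))
"
```

```text
16.25 [ 493.9 -194.1  281.8] [ 179.9   -0.2 -170. ] F [ 0.4  0.7 -0.5] gap 60.0 grip 0.0 q [-0.38  0.04  0.73  1.67 -0.02  1.44  2.1 ]
66 ((495.3140563964844, -193.76248168945312), (55.00178909301758, 21.018695831298828), 9.960832595825195) 70.01346482917543
19 ((494.8234558105469, -193.93856811523438), (59.38760757446289, 90.06549835205078), 9.926532745361328) 25.420646938775974
9 ((495.11334228515625, -193.946044921875), (102.2010726928711, 132.08566284179688), 10.692683219909668) 15.04570681769934
```

View pics/w4.png

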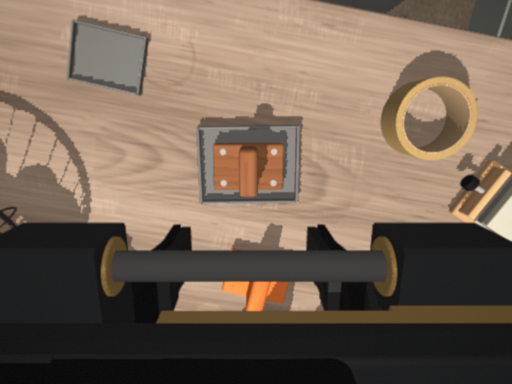

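The picture shows the block at (249,168) lying flat and centred in its tray, and the tape (430,118) and orange look-alike (258,277) where they were. Handing in.

```bash
python3 -c "
from h import *
print(order.finish_job())"
```

```text
the job is handed in; nothing more can be done
None
```

I rubbed the block along the stone to the plain end and back with the stone pressed about 3.5 to 5 mm throughout, put it back flat and centred in its tray, and handed the job in at about 16 s; no verdict was returned.

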